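Bring the ring specimen under the microscope and switch on the lamp

TASK

Push gently on the arms of the specimen carousel with a fingertip and turn it, either way round, until the steel ring specimen sits centred under the microscope's lens; leave it there. Then push the upright handle of the lamp lever with a fingertip all the way over to its other stop (the taller post, on). Do not grip or lift anything, keep clear of the microscope and leave the other things on the bench where they are.

Things in the scene. Friction and masses are not known exactly. Their poses are not given: they have to be found in the camera images.
- station: Fixed base of the carousel: white disc, 260 mm diameter, top 15 mm above the table. Origin on the carousel's turning axis, at table height; z up; +y points from the axis to the lens, which stands to the carousel's left as the robot sees it, at varying yaw. Black ticks on the rim show where the arms point when one is exactly under the lens; the longest tick is opposite the lens.
- carousel (a joint): Angle of the aluminium four-armed carousel about the vertical axis at station, rad, counter-clockwise from above positive, turns without end; 0 or any whole turn = ring exactly under the lens. Starts at 0.7 to 5.58. About 2 N at 60 mm from the axis turns it; it stays where it is left. 0.6 kg, resting loosely on its spindle. Meet it at under 0.1 m/s.
- hub (a point): Top centre of the carousel's hub, 66 mm above the table, on the turning axis (hub 44 mm diameter, with a 6 mm higher pin head). Four arms every 90 degrees, 14 mm wide, 45 to 59 mm above the table, free below down to the base disc; bare from 22 to 101 mm from the axis, then a round pan 48 mm across (45 to 61 mm high, centred at 125 mm). Nothing on the carousel is higher than 84 mm.
- ring (a point): Centre of the ring specimen, 67 mm above the table, 125 mm from the axis: flat steel ring, 38 mm outside, 23 mm hole, 12 mm high, fixed on its pan. On the other pans, counter-clockwise from above after the ring: steel hexagonal prism (24 mm across flats, 20 mm high), flat square block (30 x 30 x 14 mm, opposite the ring), ball (24 mm).
- lens_point (a point): The point under the lens where the centre of the ring belongs, 67 mm above the table, 125 mm from the carousel's axis, fixed. The lens barrel (52 mm diameter, wider above) starts straight above it, 185 mm above the table.
- scope: Stereo microscope, fixed; its frame coincides with station. Lens over lens_point, column along +y at 285 mm from the carousel's axis on a 170 x 150 x 30 mm foot, head and eyepieces up to about 0.5 m high leaning away from the carousel. To be kept clear of.
- lamp_box: Fixed white lamp box with a grey top, 150 x 150 x 50 mm high, right of the carousel as the robot sees it. Origin: centre of its underside, straight below the lever's pivot; its -x side faces roughly to the robot. On its top two stop posts: a 10 mm short one (off) on its +y side and an 18 mm tall one (on) on its -y side.
- lever (a joint): Lamp lever, turning about the vertical axis through lamp_box, rad, counter-clockwise from above positive, 0 (short post, off) to 1.40 (hard stop, tall post, on); starts at 0 to 0.35. At value v the handle is at 65 mm x (-cos(0.7-v), sin(0.7-v)) in the lamp box's frame: pushed from the robot's left to right. About 1.3 N moves it; it stays where left.
- lever_handle (a point): Top centre of the lever's upright black handle: a round post of 14 mm diameter from 58 to 112 mm above the table, 65 mm from the lever's pivot.
- jar: Bystander, to be left alone: clear lidded sample jar, 48 mm diameter, 62 mm tall, near the carousel on the lamp box's side.
- petri: Bystander, to be left alone: shallow glass dish, 84 mm diameter, 16 mm tall, beyond the carousel.
- dropper: Bystander, to be left alone: amber dropper bottle, 34 mm diameter, 75 mm tall, between the robot and the microscope.
- loupe: Bystander, to be left alone: aluminium loupe, 48 mm diameter, 36 mm tall, beyond the carousel.
- slide_box: Bystander, to be left alone: closed blue slide box, 45 x 85 x 32 mm, beyond the lamp box.
- tweezers: Bystander, to be left alone: steel tweezers lying flat, 110 mm long, 6 mm high, to the right of the lamp box.
- driver: Bystander, to be left alone: screwdriver lying flat, 150 mm long, between the robot and the lamp box.
There are look-alikes about, which are no part of the job. Leave any blue or pink look-alike of the lamp_box alone.

How it is judged:
By the outcome, as a careful person would: the job done as asked, in the order asked, and still so for the second after the job is handed in, with the robot touching nothing.
It also fails if it takes over 72 s, if anything falls off the work surface, if the arm or the gripper's body presses on something with over 40 N, if the wrist force passes 120 N, or if a joint passes its speed limit or range.

ROBOT

A 6-joint arm with a two-finger parallel gripper is mounted at the origin on the work surface. World frame = base frame: x ahead of the robot, y to its left, z up, the work surface at z = 0. Lengths are in m, angles in rad, forces in N, time in s.
With the tool pointing down it reaches from about 0.3 to 0.775 m from the base axis. Payload 14.6 kg.
Tool frame: the origin (TCP) lies at the very end of the fingers, on their centre line; the grasp point (between the pads) lies 19 mm behind it (ctrl.hold_point_z is the z of the grasp point in the tool frame, in m); z points along the fingers, y is the direction in which the jaws open and shut (so a half turn about z gives the same grasp; the last joint's range is limited). The gripper opens to 94 mm and grips with 3 to 60 N. Pads are 16 mm wide; open, the fingers measure 119 mm over their backs; the gripper's body (75 mm by 177 mm) begins 78 mm behind the grasp point.
Start: joints at [-0.067, 0.3, 1.521, -0, 1.321, -0.067], TCP at [0.55, -0, 0.205] pointing down, gripper open.
Joint ranges: [-3.03, 3.03], [-0.79, 2.21], [0.23, 2.52], [-1.04, 4.18], [0, 3.07], [-2.55, 2.55]. Speed limits (rad/s): [2.22, 2.22, 2.57, 3.14, 3.14, 3.14].

INTERFACE

Orientations are given as [roll, pitch, yaw] about the fixed x, y, z axes, in that order (R = Rz(yaw) Ry(pitch) Rx(roll)).
In Python, from station import ctrl, cams, hand_in gives the robot as it stands.
- The arm moves only by the tool servo_tool, never from a script. Its argument "rows" is a list of rows, each a list of 7 numbers: the shift along the world's x, y, z in m, then the turn, a rotation vector about the world's x, y, z in rad, then the gripper command: -1 is shut, 1 is fully open, values between are in proportion. A call has exactly 8 rows; each row is the pose to reach, as a shift and turn from the pose measured when the call began; what a row does not reach only later rows make up. A row lasts 1/12 s, in which the tool goes at most 41.7 mm and 7.16 degrees, less where a joint would pass 70% of its speed; a pose out of reach is approached as far as the arm can. A call with a gripper value outside its range is refused whole. The fingers move at their own pace and stop on an object; "newtons" is the grip in N (left out, the last holds). Time passes only in rows, so rows that repeat a pose let the fingers close, or fill a call up. It gives the time, the measured TCP pose, the force and the opening at its end, in the units of the state.
- ctrl.get_obs(): the state, without advancing time (a new reading comes with each control period).
- cams.camera(name): name is "scene" or "side" or "wrist"; returns a dict with "image" (384x512x3 uint8, red, green, blue), "depth" (384x512 float32, m along the optical axis (not along the pixel's ray), 0 where there is no reading), "fx", "fy", "cx", "cy" (pixels), "rvec" (rotation vector, rad) and "tvec" (3), from world to camera coordinates, as OpenCV has them; the wrist camera has in their place "hand_eye" (4x4, takes a point from camera to tool coordinates, whose origin is the TCP and whose axes are the flange's). Camera axes: x right, y down, z forward; pixel columns grow to the right and rows downward; lengths in m; the calibration is good to about 2 mm. A picture is of the moment at which its call begins: read the wrist's pose just before it.
- hand_in(): hands the job in, once; it reports no verdict.
Trained networks look in a picture, given as the dict that the camera call returned (one of the last four; its "shot" number tells which), for a name from the list of things; names that differ only in an ending like _2 or _b are one class to them, and where a whole thing is asked for, a point or a joint stands for the part that bears it (a point fixed in the world has none). Each returns a list of dicts, best first, with "p" (0 to 1); they miss things now and then, are a little off and sometimes report something else, mostly with a low value. They report only what shows in the picture. A call takes as long as a camera call. They do not tell look-alikes from the thing itself.
- cams.spot_in(picture, name): "box" ([left, top, right, bottom] as shares, 0 to 1, of the picture: columns of its width, rows of its height, round what is visible of it).
- cams.place_of(picture, name): "at" ([column, row] as shares, 0 to 1, of the picture: columns of its width, rows of its height: a listed point, or the origin of a listed thing).
The state is a dict: "time_s": time; "qpos": joint angles; "joint_vel": joint speeds; "tau": joint torques, N m; "ee_pos": TCP position; "eef_rot": TCP orientation; "force": force on the tool from outside, world axes, zero at the start; "moment": the same for the moment, N m; "grip_width": finger opening in m.
Only numpy, scipy, OpenCV 4.12 (cv2) and the standard library are available. Lean on these libraries where they do the work, as an engineer would, in place of code of your own. Each camera call takes 0.05 s, during which the arm holds its last target.

## Working session

There is one attempt and no reset: what is moved stays moved. The work goes in short steps, Python scripts to look and compute and a tool call to move; the robot and the scene stay as the last step left them, time stands still between calls to the robot, and variables do not carry over. Pictures are saved under pics/ and viewed, and the job is handed in when it is done.

Besides the shell and the picture viewer there is one more tool, called after "Emit:" by a JSON object that holds its "op" and its "data". servo_tool: Moves the arm, as the interface text tells. Its arguments: {"type":"object","properties":{"rows":{"type":"array"},"newtons":{"type":"number"}},"required":["rows"]}

```bash
ls; mkdir -p pics; python3 - <<'E'
from station import ctrl,cams
import cv2
o=ctrl.get_obs();print(o)
for n in("scene","side"):
    c=cams.camera(n);cv2.imwrite(f"pics/{n}0.png",c["image"][:,:,::-1])
    print(n,c["fx"],c["fy"],c["cx"],c["cy"],c["rvec"],c["tvec"])
    import numpy as np
    R=cv2.Rodrigues(np.array(c["rvec"]))[0];print(-R.T@c["tvec"])
    for k in("station","hub","ring","lens_point","lamp_box","lever_handle"):
        try:
            for d in cams.place_of(c,k)[:3]:print(k,d["p"],d["at"][0]*512,d["at"][1]*384)
        except Exception as e:print(k,e)
E
```

```text
pics
{'time_s': 0.0, 'qpos': array([-6.66003486e-02,  3.00515399e-01,  1.52155307e+00, -1.12531167e-05,
        1.32070807e+00, -6.65822195e-02]), 'joint_vel': array([ 0.00054696, -0.00143705,  0.0013807 , -0.00018171,  0.00090592,
        0.00153268]), 'tau': array([-1.53750298e-03, -5.31805658e+01, -3.52735734e+01,  7.07558286e-02,
        2.43994006e-02, -4.79655944e-05]), 'ee_pos': array([5.49745511e-01, 1.08917359e-05, 2.04873883e-01]), 'eef_rot': array([-3.14041067e+00, -6.78919356e-05,  1.57078095e+00]), 'force': array([-3.80617942e-02,  5.86685123e-04, -9.01424916e-01]), 'moment': array([ 0.02224905, -0.00078734,  0.01914869]), 'grip_width': 0.09417809743913218}
scene 469.1094342952775 469.1094342952775 254.37030291002992 195.98707219556115 [ 0.93851724  2.53253094 -1.05069672] [ 0.49476586 -0.08852035  1.58561288]
[1.12057025 0.59420308 1.07612375]
station 0.92 300.288 264.192
hub 0.95 297.0112 249.60000000000002
ring 0.81 315.4944 215.80800000000002
lens_point 0.7 340.224 272.7936
lamp_box 0.92 295.1168 175.9872
lamp_box 0.83 265.5232 138.89280000000002
lamp_box 0.7 258.9184 304.2048
lever_handle 0.63 224.9216 157.5168
lever_handle 0.5 317.2864 147.1872
side 355.8967734571796 355.8967734571796 255.56109101507593 193.93569166759926 [ 2.39770176 -0.62499399  0.20755907] [-0.52693004  0.14931017  0.97247085]
[ 0.22868116 -0.6890251   0.84770141]
station 0.9 227.0208 163.0848
hub 0.9 224.7168 152.2944
hub 0.26 273.7152 249.10080000000002
ring 0.89 205.6192 176.2944
lamp_box 0.79 189.696 262.50239999999997
lamp_box 0.75 205.4144 358.50239999999997
lamp_box 0.6 301.312 266.1888
lever_handle 0.83 171.52 336.8832
lever_handle 0.78 276.7872 249.10080000000002
lever_handle 0.59 158.0032 240.38400000000001
```

View pics/scene0.png

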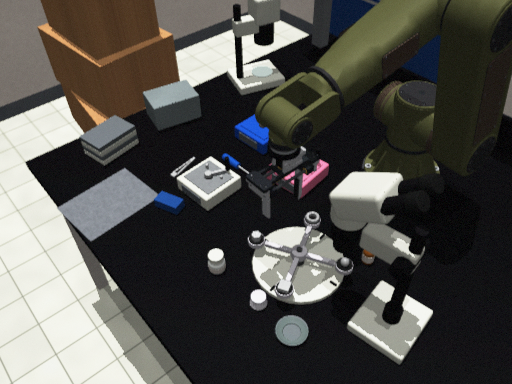

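View pics/side0.png

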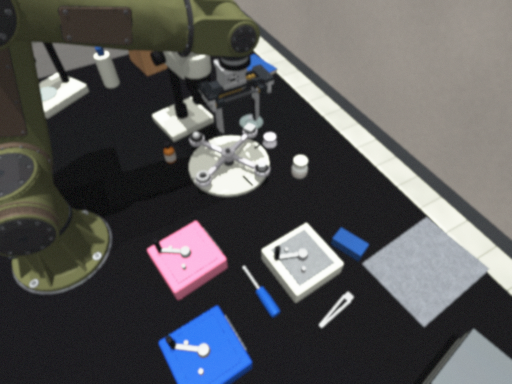

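The white lamp box is at scene (210,182) / side (302,262). The pink and blue boxes are look-alikes. Next I'll measure positions and enlarge the crops.

```bash
cat > h.py <<'E'
import numpy as np,cv2
def cam(c):
    R=cv2.Rodrigues(np.array(c["rvec"],float))[0];return R,np.array(c["tvec"],float)
def at_z(c,uv,z):
    R,t=cam(c);o=-R.T@t;d=R.T@np.array([(uv[0]-c["cx"])/c["fx"],(uv[1]-c["cy"])/c["fy"],1.]);return o+d*(z-o[2])/d[2]
def proj(c,p):
    R,t=cam(c);q=R@np.array(p,float)+t;return np.array([q[0]/q[2]*c["fx"]+c["cx"],q[1]/q[2]*c["fy"]+c["cy"]])
def cloud(c):
    R,t=cam(c);v,u=np.mgrid[:384,:512];d=c["depth"];P=np.stack([(u-c["cx"])/c["fx"]*d,(v-c["cy"])/c["fy"]*d,d],-1);return (P-t)@R
def crop(c,box,k,name):
    x0,y0,x1,y1=box;cv2.imwrite(name,cv2.resize(c["image"][y0:y1,x0:x1,::-1],None,fx=k,fy=k,interpolation=cv2.INTER_CUBIC))
E
python3 - <<'E'
from station import ctrl,cams
from h import *
for n,b1,b2 in(("scene",(225,190,375,315),(160,140,260,225)),("side",(165,110,315,210),(240,205,370,310))):
    c=cams.camera(n);crop(c,b1,5,f"pics/{n}_car.png");crop(c,b2,6,f"pics/{n}_lamp.png")
    Z={"hub":.066,"station":0,"ring":.067,"lens_point":.067,"lamp_box":0,"lever_handle":.112,"jar":0,"petri":0,"loupe":0,"dropper":0}
    for k,z in Z.items():
        for d in cams.place_of(c,k)[:4]:
            u=d["at"][0]*512,d["at"][1]*384;print(n,k,d["p"],np.round(u),at_z(c,u,z).round(3))
    P=cloud(c)
    m=(abs(P[...,2]-.015)<.006)&(c["image"].min(-1)>120)&(c["depth"]>0)
    q=P[m];print(n,m.sum())
    np.save(f"/tmp/{n}_disc.npy",q)
    h=(abs(P[...,2]-.05)<.008)&(c["depth"]>0);np.save(f"/tmp/{n}_P.npy",P)
E
```

```text
scene hub 0.58 [297. 249.] [0.538 0.05  0.066]
scene hub 0.43 [183. 167.] [ 0.581 -0.436  0.066]
scene station 0.64 [298. 263.] [0.529 0.053 0.   ]
scene ring 0.86 [310. 216.] [ 0.424 -0.012  0.067]
scene lens_point 0.93 [339. 274.] [0.511 0.181 0.067]
scene lens_point 0.69 [298. 249.] [0.534 0.053 0.067]
scene lens_point 0.42 [311. 215.] [ 0.418 -0.013  0.067]
scene lamp_box 0.86 [264. 137.] [ 0.228 -0.442  0.   ]
scene lamp_box 0.85 [208. 190.] [ 0.548 -0.351  0.   ]
scene lamp_box 0.69 [294. 179.] [ 0.3   -0.205  0.   ]
scene lever_handle 0.72 [225. 158.] [ 0.483 -0.337  0.112]
scene lever_handle 0.5 [318. 147.] [ 0.227 -0.178  0.112]
scene jar 0.79 [216. 266.] [ 0.711 -0.093  0.   ]
scene jar 0.58 [226. 159.] [ 0.408 -0.436  0.   ]
scene petri 0.97 [292. 333.] [0.692 0.199 0.   ]
scene loupe 0.76 [256. 305.] [0.707 0.078 0.   ]
scene dropper 0.65 [370. 259.] [0.368 0.174 0.   ]
scene 3733
side hub 0.71 [224. 154.] [0.518 0.05  0.066]
side station 0.88 [227. 161.] [0.536 0.075 0.   ]
side ring 0.77 [206. 176.] [ 0.432 -0.007  0.067]
side lens_point 0.69 [258. 290.] [ 0.393 -0.392  0.067]
side lens_point 0.57 [204. 130.] [0.51  0.182 0.067]
side lamp_box 0.87 [300. 262.] [ 0.542 -0.352  0.   ]
side lamp_box 0.75 [204. 354.] [ 0.227 -0.438  0.   ]
side lamp_box 0.71 [187. 263.] [ 0.28  -0.207  0.   ]
side lever_handle 0.67 [154. 242.] [ 0.226 -0.18   0.112]
side lever_handle 0.66 [278. 249.] [ 0.474 -0.342  0.112]
side lever_handle 0.54 [169. 337.] [ 0.18  -0.407  0.112]
side jar 0.61 [295. 175.] [ 0.698 -0.084  0.   ]
side petri 0.51 [250. 123.] [0.695 0.205 0.   ]
side loupe 0.7 [270. 143.] [0.703 0.079 0.   ]
side dropper 0.55 [170. 160.] [0.377 0.175 0.   ]
side 3610
```

View pics/scene_car.png

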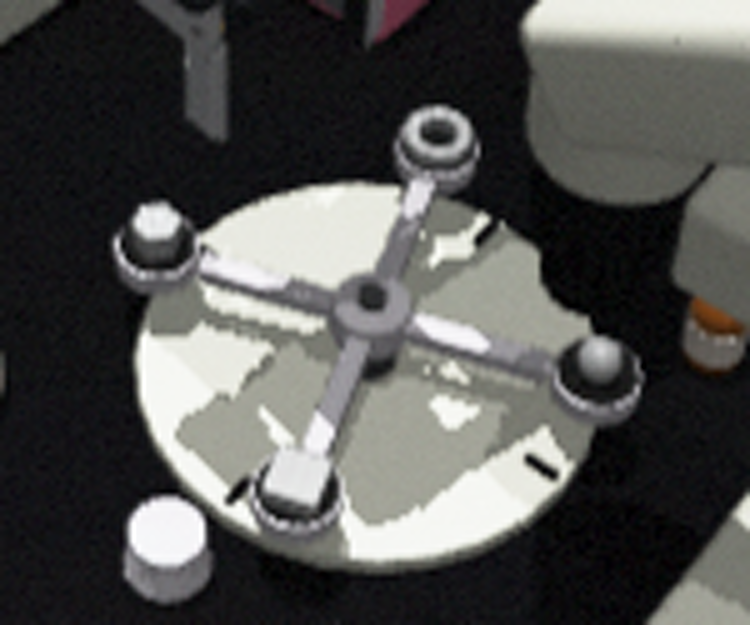

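View pics/side_car.png

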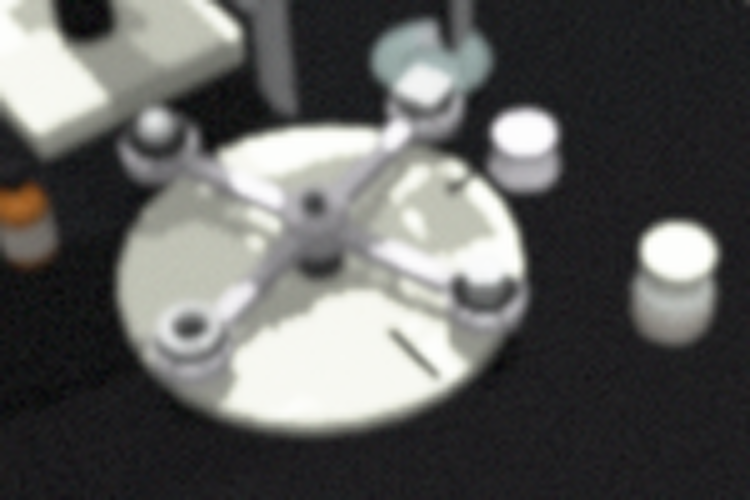

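View pics/scene_lamp.png

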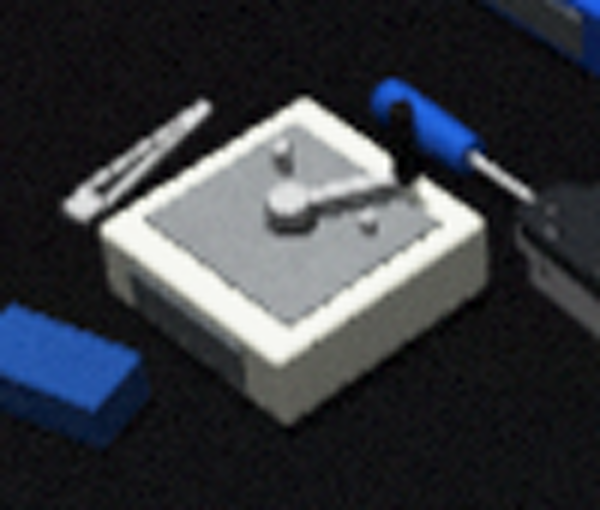

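View pics/side_lamp.png

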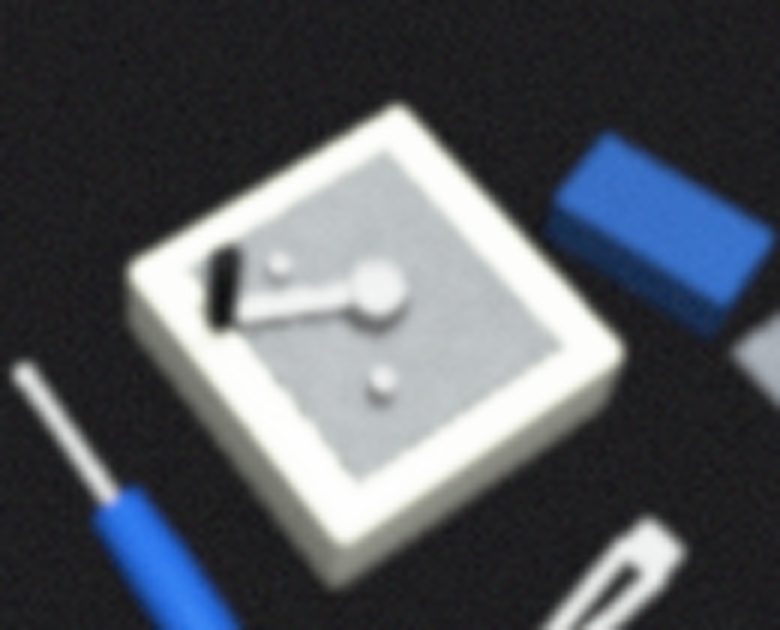

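```bash
python3 - <<'E'
from station import ctrl,cams
from h import *
S=cams.camera("scene");D=cams.camera("side")
def sh(n,c,u,z):print(n,at_z(c,u,z).round(4))
def tri(a,b,n):
    def pm(c):
        R,t=cam(c);K=np.array([[c["fx"],0,c["cx"]],[0,c["fy"],c["cy"]],[0,0,1]]);return K@np.c_[R,t]
    X=cv2.triangulatePoints(pm(S),pm(D),np.array(a,float),np.array(b,float))[:,0];X=X[:3]/X[3];print(n,"tri",X.round(4))
for n,a,b,z in(("hub",(299.4,248),(228,150.6),.072),("ring",(312.2,216),(202.6,175),.073),
  ("tickR",None,(248,181),.015),("tick far",(272.6,288),(257,146.8),.015),("tick near",(322.2,236.4),None,.015),("tick lens",(333.2,283.4),None,.015),
  ("hand",(160+402/6,140+102/6),(240+230/6,205+248/6),.112),("pivot",(160+292/6,140+195/6),(240+380/6,205+285/6),.065)):
    if a:sh(n+" S",S,a,z)
    if b:sh(n+" D",D,b,z)
    if a and b:tri(a,b,n)
# discs: edge via depth clouds
from scipy.optimize import least_squares
for n in("scene","side"):
    P=np.load(f"/tmp/{n}_P.npy").reshape(-1,3);ok=(np.hypot(P[:,0]-.53,P[:,1]-.055)<.16)
    for lo,hi in((.008,.022),(.05,.063)):
        q=P[ok&(P[:,2]>lo)&(P[:,2]<hi)];print(n,lo,len(q),q.mean(0).round(4))
        if lo<.01:
            f=lambda p:np.clip(.5-(np.hypot(q[:,0]-p[0],q[:,1]-p[1])-.13)/.004,None,.5)
            h=cv2.convexHull(q[:,:2].astype(np.float32))[:,0];r=least_squares(lambda p:np.hypot(h[:,0]-p[0],h[:,1]-p[1])-p[2],[.53,.055,.13],loss="soft_l1",f_scale=.002);print("disc",r.x.round(4))
# lamp box hull
for n in("scene","side"):
    P=np.load(f"/tmp/{n}_P.npy").reshape(-1,3);ok=(np.hypot(P[:,0]-.545,P[:,1]+.352)<.12)&(abs(P[:,2]-.05)<.007)
    q=P[ok];print(n,len(q),q[:,2].mean());r=cv2.minAreaRect(q[:,:2].astype(np.float32));print(r,cv2.boxPoints(r).round(3).tolist())
E
```

```text
hub S [0.5327 0.0549 0.072 ]
hub D [0.5335 0.0498 0.072 ]
hub tri [0.5326 0.0532 0.07  ]
ring S [ 0.4245 -0.0043  0.073 ]
ring D [ 0.4237 -0.0054  0.073 ]
ring tri [ 0.424  -0.0048  0.0722]
tickR D [ 0.5505 -0.0462  0.015 ]
tick far S [0.6467 0.0745 0.015 ]
tick far D [0.6485 0.0723 0.015 ]
tick far tri [0.6474 0.0738 0.0146]
tick near S [0.4194 0.037  0.015 ]
tick lens S [0.5148 0.1699 0.015 ]
hand S [ 0.4748 -0.335   0.112 ]
hand D [ 0.4789 -0.3362  0.112 ]
hand tri [ 0.4765 -0.3351  0.1127]
pivot S [ 0.5339 -0.3592  0.065 ]
pivot D [ 0.5399 -0.3591  0.065 ]
pivot tri [ 0.5364 -0.3584  0.0671]
scene 0.008 4190 [0.5433 0.0629 0.0156]
disc [0.5376 0.0499 0.1342]
scene 0.05 1024 [0.5407 0.0662 0.0585]
side 0.008 2706 [0.5287 0.0431 0.0157]
disc [0.5348 0.0552 0.1301]
side 0.05 763 [0.529  0.0445 0.0582]
scene 1374 0.05156780641787665
((0.539025604724884, -0.35732322931289673), (0.15346494317054749, 0.15730148553848267), 6.270113468170166) [[0.45399999618530273, -0.2879999876022339], [0.47099998593330383, -0.4440000057220459], [0.6240000128746033, -0.4269999861717224], [0.6069999933242798, -0.2709999978542328]]
side 2910 0.05164685607280849
((0.5377283692359924, -0.3582639992237091), (0.15275324881076813, 0.15017056465148926), 4.842909812927246) [[0.45500001311302185, -0.28999999165534973], [0.46799999475479126, -0.4399999976158142], [0.6200000047683716, -0.4269999861717224], [0.6069999933242798, -0.2770000100135803]]
```

Measured so far:
- Axis is at about (0.533, 0.053), and the lens direction is about 99.2°.
- The ring arm is at 208.2°, so I need about 109° clockwise.
- I'll push the hex arm (298°) along the right and near side, well away from the lens.

First I'll close the gripper and move above the gap.

Emit:
{"op": "servo_tool", "data": {"rows": [[0.02,0.003,0,0,0,0,-1],[0.04,0.006,-0.01,0,0,0,-1],[0.046,0.008,-0.03,0,0,0,-1],[0.046,0.008,-0.05,0,0,0,-1],[0.046,0.008,-0.07,0,0,0,-1],[0.046,0.008,-0.08,0,0,0,-1],[0.046,0.008,-0.08,0,0,0,-1],[0.046,0.008,-0.08,0,0,0,-1]], "newtons": 10}}

```text
time_s: 2.57
ee_pos: [0.5961, 0.008, 0.1259]
eef_rot: [3.142, -0.0, 1.571]
force: [0.1, -0.5, 0.4]
grip_width: 0.0443
```

```bash
python3 - <<'E'
from station import ctrl,cams
from h import *
c=cams.camera("side");crop(c,(150,60,330,210),4,"pics/s1.png")
E
```

```text
(no output)
```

View pics/s1.png

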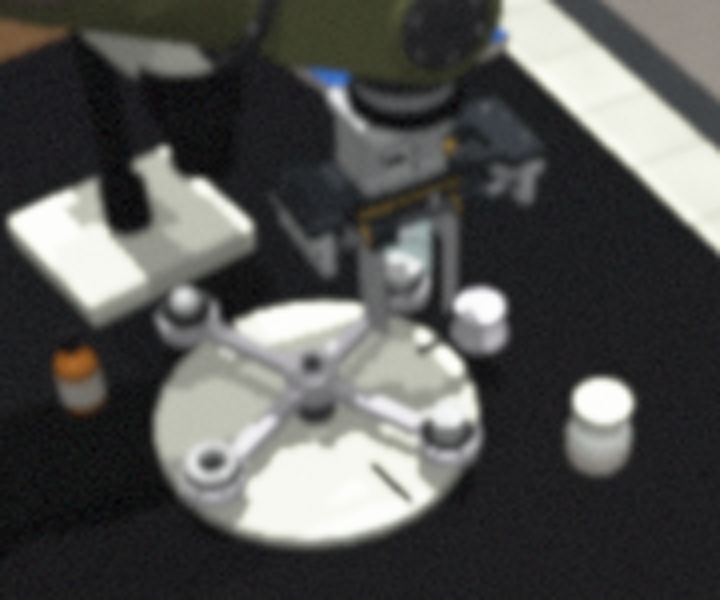

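The picture shows the fingers half shut above the gap between the square and hex arms. I'll finish closing, then descend.

Emit:
{"op": "servo_tool", "data": {"rows": [[0,0,0,0,0,0,-1],[0,0,0,0,0,0,-1],[0,0,0,0,0,0,-1],[0,0,0,0,0,0,-1],[0,0,0,0,0,0,-1],[0,0,-0.015,0,0,0,-1],[0,0,-0.03,0,0,0,-1],[0,0,-0.035,0,0,0,-1]]}}

```text
time_s: 3.28
ee_pos: [0.5956, 0.008, 0.0898]
eef_rot: [-3.141, -0.0, 1.571]
force: [-0.2, -0.6, -0.4]
grip_width: 0.0004
```

Emit:
{"op": "servo_tool", "data": {"rows": [[0,0,-0.01,0,0,0,-1],[0,0,-0.025,0,0,0,-1],[0,0,-0.04,0,0,0,-1],[0,0,-0.05,0,0,0,-1],[0,0,-0.054,0,0,0,-1],[0,0,-0.054,0,0,0,-1],[0,0,-0.054,0,0,0,-1],[0,0,-0.054,0,0,0,-1]]}}

```text
time_s: 3.95
ee_pos: [0.5961, 0.008, 0.0367]
eef_rot: [3.141, 0.0, 1.571]
force: [0.5, -0.2, 0.1]
grip_width: 0.0003
```

```bash
python3 - <<'E'
import numpy as np
from station import ctrl
print(ctrl.get_obs()["ee_pos"],ctrl.get_obs()["grip_width"])
C=np.array([.5328,.0532])
def pos(th,g=0):
    t=np.radians(th);u=np.array([np.cos(t),np.sin(t)]);n=np.array([-u[1],u[0]])
    d=.007+.0125*abs(n[0])+.008*abs(n[1])+g;return C+.07*u+d*n
for th in list(range(298,184,-4))+[190,189.2,188]:print(th,pos(th).round(4))
E
```

```text
[0.59614729 0.00796592 0.03670788] 0.0002819403510492353
298 [0.5849 0.0016]
294 [ 0.5811 -0.0019]
290 [ 0.5769 -0.0052]
286 [ 0.5725 -0.0082]
282 [ 0.5678 -0.0109]
278 [ 0.5628 -0.0133]
274 [ 0.5577 -0.0152]
270 [ 0.5523 -0.0168]
266 [ 0.5479 -0.018 ]
262 [ 0.5434 -0.019 ]
258 [ 0.5387 -0.0196]
254 [ 0.5339 -0.0199]
250 [ 0.529  -0.0199]
246 [ 0.5241 -0.0196]
242 [ 0.5192 -0.0188]
238 [ 0.5142 -0.0177]
234 [ 0.5093 -0.0163]
230 [ 0.5044 -0.0144]
226 [ 0.4997 -0.0121]
222 [ 0.495  -0.0095]
218 [ 0.4906 -0.0064]
214 [ 0.4863 -0.003 ]
210 [0.4823 0.0007]
206 [0.4785 0.0048]
202 [0.4751 0.0093]
198 [0.4719 0.014 ]
194 [0.4692 0.019 ]
190 [0.4668 0.0243]
186 [0.4649 0.0297]
190 [0.4668 0.0243]
189.2 [0.4664 0.0253]
188 [0.4658 0.027 ]
```

Emit:
{"op": "servo_tool", "data": {"rows": [[-0.005,-0.003,0,0,0,0,-1],[-0.01,-0.006,0,0,0,0,-1],[-0.0145,-0.0095,0,0,0,0,-1],[-0.019,-0.013,0,0,0,0,-1],[-0.0235,-0.016,0,0,0,0,-1],[-0.028,-0.0188,0,0,0,0,-1],[-0.033,-0.0212,0,0,0,0,-1],[-0.038,-0.0232,0,0,0,0,-1]]}}

```text
time_s: 4.62
ee_pos: [0.5577, -0.0156, 0.0367]
eef_rot: [3.141, 0.0, 1.571]
force: [1.3, 1.3, -0.1]
grip_width: 0.0003
```

Emit:
{"op": "servo_tool", "data": {"rows": [[-0.005,-0.0014,0,0,0,0,-1],[-0.0098,-0.0026,0,0,0,0,-1],[-0.0143,-0.0035,0,0,0,0,-1],[-0.019,-0.0041,0,0,0,0,-1],[-0.0238,-0.0044,0,0,0,0,-1],[-0.0287,-0.0044,0,0,0,0,-1],[-0.0336,-0.004,0,0,0,0,-1],[-0.0385,-0.0032,0,0,0,0,-1]]}}

```text
time_s: 5.28
ee_pos: [0.5187, -0.0188, 0.0367]
eef_rot: [3.141, 0.0, 1.571]
force: [2.1, 0.5, -0.3]
grip_width: 0.0005
```

```bash
python3 - <<'E'
from station import ctrl,cams
from h import *
c=cams.camera("side");crop(c,(150,60,330,210),4,"pics/s2.png")
E
```

```text
(no output)
```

View pics/s2.png

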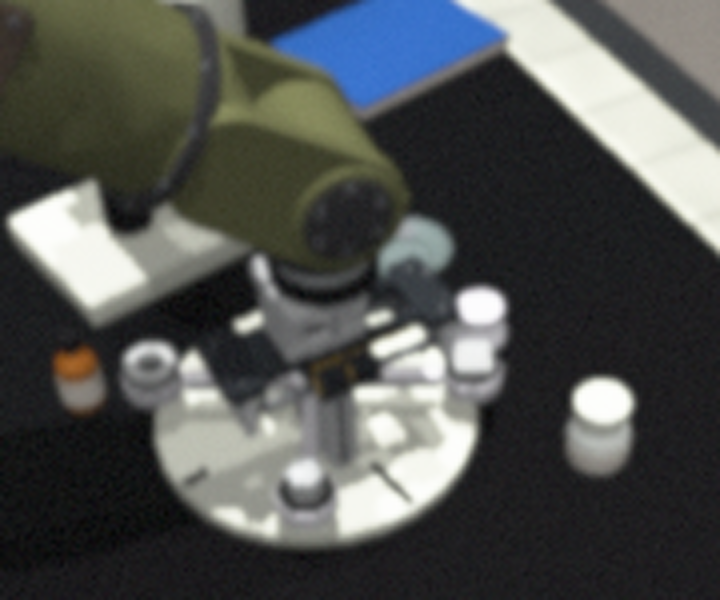

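Emit:
{"op": "servo_tool", "data": {"rows": [[-0.0045,0.0011,0,0,0,0,-1],[-0.0094,0.0025,0,0,0,0,-1],[-0.0143,0.0044,0,0,0,0,-1],[-0.019,0.0067,0,0,0,0,-1],[-0.0237,0.0093,0,0,0,0,-1],[-0.0281,0.0124,0,0,0,0,-1],[-0.0324,0.0158,0,0,0,0,-1],[-0.0364,0.0195,0,0,0,0,-1]]}}

```text
time_s: 6.0
ee_pos: [0.481, 0.0012, 0.0366]
eef_rot: [-3.141, 0.0, 1.571]
force: [2.4, -1.5, -1.0]
grip_width: 0.0007
```

Emit:
{"op": "servo_tool", "data": {"rows": [[-0.0025,0.0036,0,0,0,0,-1],[-0.005,0.007,0,0,0,0,-1],[-0.007,0.0098,0,0,0,0,-1],[-0.0091,0.0128,0,0,0,0,-1],[-0.0104,0.0153,0,0,0,0,-1],[-0.0111,0.0166,0,0,0,0,-1],[-0.0111,0.0166,0,0,0,0,-1],[-0.0111,0.0166,0,0,0,0,-1]]}}

```text
time_s: 6.67
ee_pos: [0.4697, 0.0179, 0.0365]
eef_rot: [-3.14, -0.0, 1.571]
force: [0.6, 0.7, 0.2]
grip_width: 0.0007
```

```bash
python3 - <<'E'
from station import ctrl,cams
from h import *
c=cams.camera("side");crop(c,(150,100,300,210),5,"pics/s3.png")
c=cams.camera("scene");crop(c,(225,190,375,315),5,"pics/c3.png")
c=cams.camera("wrist");crop(c,(0,0,512,384),1.5,"pics/w3.png")
E
```

```text
(no output)
```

View pics/s3.png

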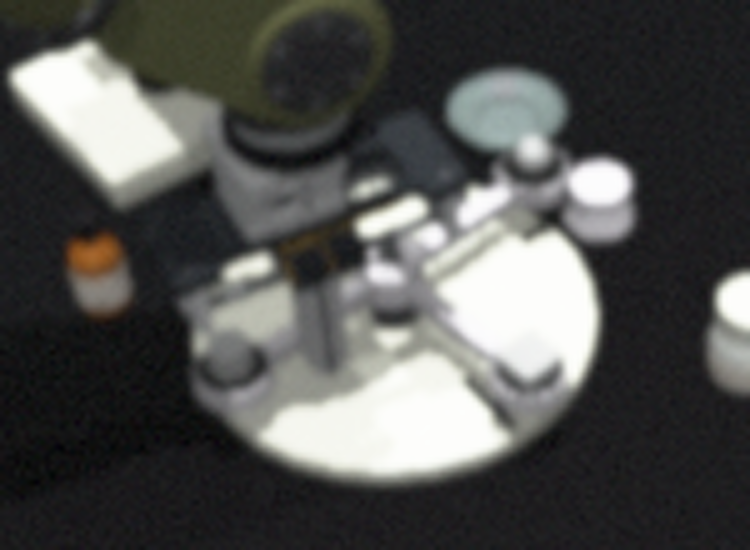

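View pics/c3.png

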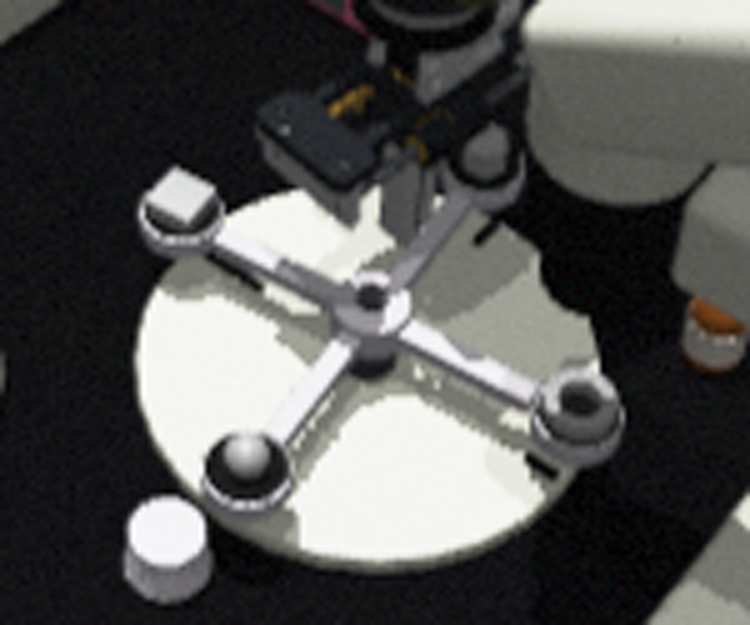

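View pics/w3.png

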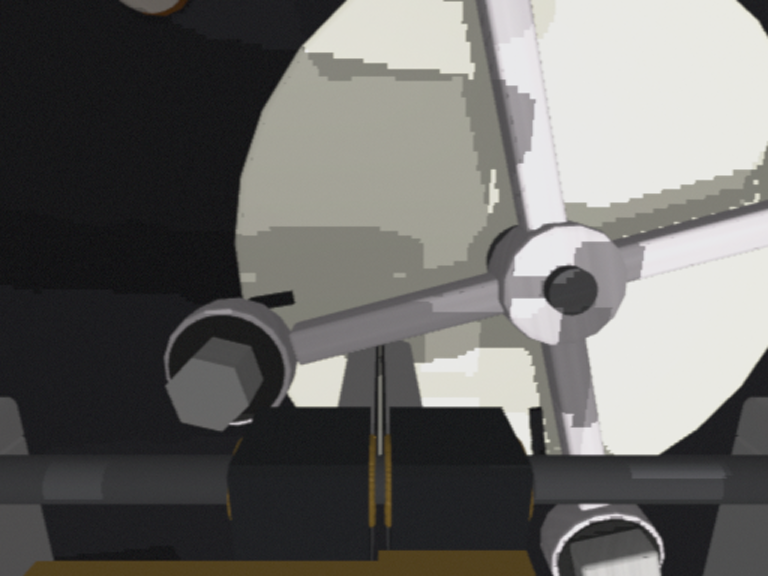

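```bash
cat >> h.py <<'E'
def wcam(o,c):
    from scipy.spatial.transform import Rotation as Ro
    T=np.eye(4);T[:3,:3]=Ro.from_euler("xyz",o["eef_rot"]).as_matrix();T[:3,3]=o["ee_pos"]
    M=np.linalg.inv(T@np.array(c["hand_eye"]));d=dict(c);d["rvec"]=cv2.Rodrigues(M[:3,:3])[0][:,0];d["tvec"]=M[:3,3];return d
E
python3 - <<'E'
from station import ctrl,cams
from h import *
o=ctrl.get_obs();c=cams.camera("wrist");w=wcam(o,c)
P={}
for n,u,z in(("pin",(571,290),.072),("hexpan",(231,364),.061),("tick1",(258,301),.015),("tick1in",(293,296),.015),("tickR",(536,412),.015)):
    P[n]=at_z(w,(u[0]/1.5,u[1]/1.5),z);print(n,P[n].round(4))
C=np.array([.5328,.0532])
for n in P:
    v=P[n][:2]-P["pin"][:2];print(n,np.degrees(np.arctan2(v[1],v[0]))%360,np.hypot(*v))
S=cams.camera("scene")
for n,u,z in(("ring",(578/5+225,395/5+190),.073),("ball",(247/5+225,455/5+190),.073),("pin",(371/5+225,290/5+190),.072)):
    p=at_z(S,u,z)[:2];v=p-C;print("S",n,p.round(4),np.degrees(np.arctan2(v[1],v[0]))%360)
q=cloud(w)
np.save("/tmp/w.npy",q)
E
```

```text
pin [0.5337 0.0566 0.072 ]
hexpan [0.4153 0.0254 0.061 ]
tick1 [0.4142 0.0364 0.015 ]
tick1in [0.4306 0.0388 0.015 ]
tickR [ 0.5482 -0.0213  0.015 ]
pin 0.0 0.0
hexpan 194.76668596271617 0.12243385599932248
tick1 189.615571990896 0.12122261225530605
tick1in 189.82484272683126 0.10470523403649623
tickR 280.498306128313 0.07920510778204055
S ring [0.5009 0.1751] 104.63952937988397
S ball [0.6552 0.0902] 16.83319425347272
S pin [0.5331 0.0545] 77.77421364974903
```

Emit:
{"op": "servo_tool", "data": {"rows": [[-0.0005,0.0013,0,0,0,0,-1],[-0.0011,0.0026,0,0,0,0,-1],[-0.0017,0.0038,0,0,0,0,-1],[-0.0023,0.005,0,0,0,0,-1],[-0.0027,0.0058,0,0,0,0,-1],[-0.003,0.0063,0,0,0,0,-1],[-0.003,0.0063,0,0,0,0,-1],[-0.003,0.0063,0,0,0,0,-1]]}}

```text
time_s: 7.58
ee_pos: [0.4667, 0.0241, 0.0365]
eef_rot: [-3.141, 0.0, 1.571]
force: [0.4, -0.3, 0.9]
grip_width: 0.0003
```

```bash
python3 - <<'E'
from station import ctrl,cams
from h import *
o=ctrl.get_obs();c=cams.camera("wrist");w=wcam(o,c)
import pickle;pickle.dump(w,open("/tmp/w4.pkl","wb"))
# rectified top view at arm-top plane and at disc plane: 1 px = .5mm
for z,nm in((.059,"arm"),(.015,"disc")):
    xs=np.arange(.39,.68,.0005);ys=np.arange(.20,-.09,-.0005)
    X,Y=np.meshgrid(xs,ys);R,t=cam(w);p=np.stack([X,Y,np.full_like(X,z)],-1)@R.T+t
    mx=(p[...,0]/p[...,2]*w["fx"]+w["cx"]).astype(np.float32);my=(p[...,1]/p[...,2]*w["fy"]+w["cy"]).astype(np.float32)
    cv2.imwrite(f"pics/r4{nm}.png",cv2.remap(c["image"][:,:,::-1].copy(),mx,my,cv2.INTER_LINEAR))
crop(c,(0,0,512,384),1.5,"pics/w4.png")
s=cams.camera("scene");crop(s,(225,190,375,315),5,"pics/c4.png")
E
```

```text
(no output)
```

View pics/r4arm.png

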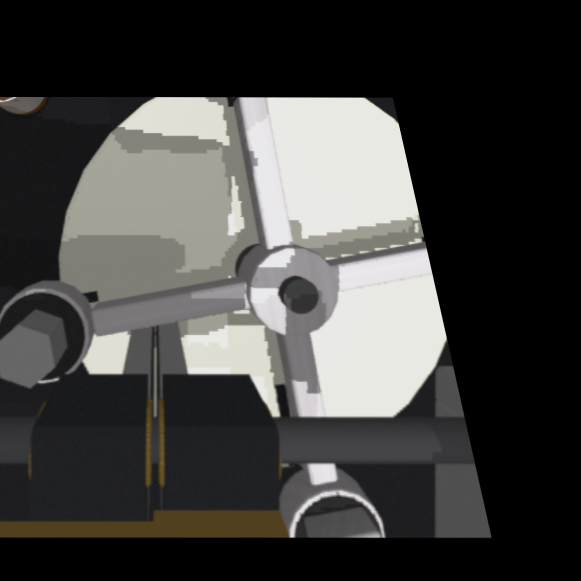

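View pics/r4disc.png

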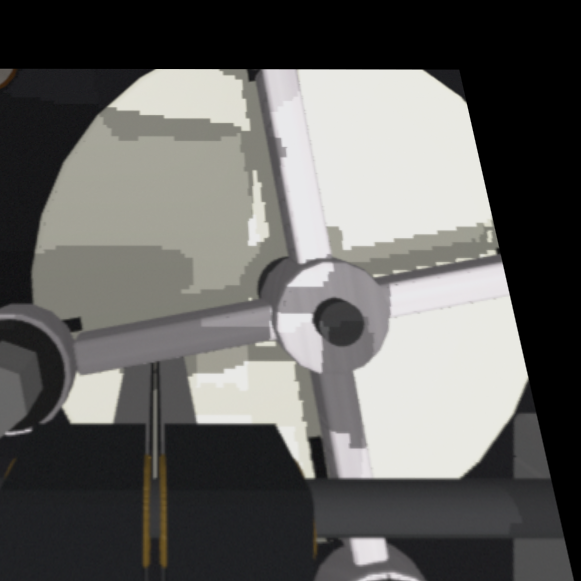

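View pics/c4.png

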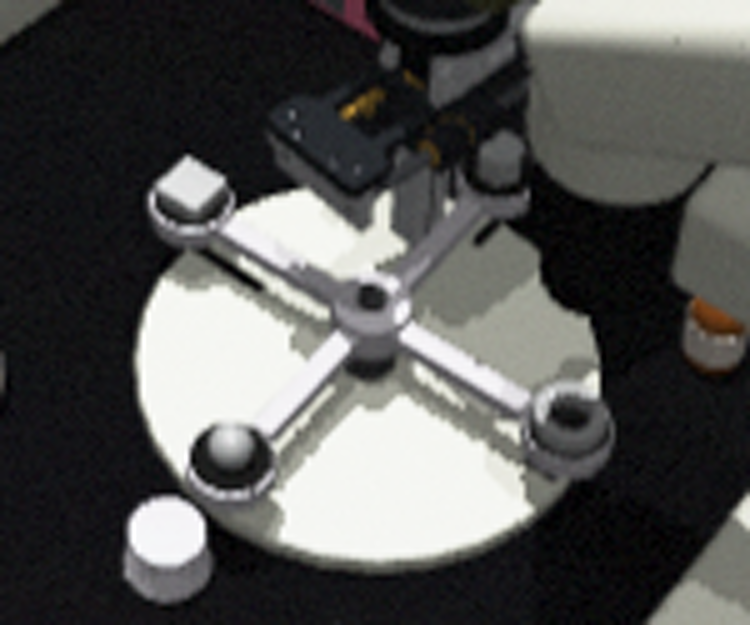

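View pics/w4.png

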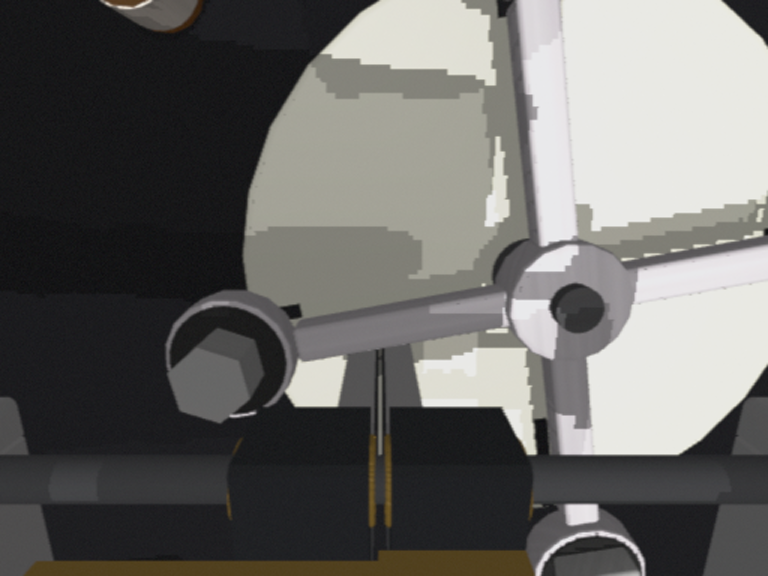

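The arm is close to the ticks. I'll back off, rise and take a clear overhead wrist view to measure the residual.

Emit:
{"op": "servo_tool", "data": {"rows": [[0.001,-0.006,0,0,0,0,-1],[0.003,-0.014,0,0,0,0,-1],[0.004,-0.02,0.01,0,0,0,-1],[0.004,-0.02,0.04,0,0,0,-1],[0.004,-0.02,0.08,0,0,0,-1],[0.01,-0.04,0.12,0,0,0,-1],[0.02,-0.06,0.16,0,0,0,-1],[0.03,-0.08,0.2,0,0,0,-1]]}}

```text
time_s: 8.35
ee_pos: [0.4938, -0.052, 0.2293]
eef_rot: [-3.141, 0.0, 1.571]
force: [0.1, -0.2, -0.5]
grip_width: 0.0001
```

Emit:
{"op": "servo_tool", "data": {"rows": [[0.01,-0.01,0.02,0,0,0,-1],[0.02,-0.02,0.04,0,0,0,-1],[0.025,-0.03,0.06,0,0,0,-1],[0.03,-0.035,0.07,0,0,0,-1],[0.03,-0.035,0.07,0,0,0,-1],[0.03,-0.035,0.07,0,0,0,-1],[0.03,-0.035,0.07,0,0,0,-1],[0.03,-0.035,0.07,0,0,0,-1]]}}

```text
time_s: 9.02
ee_pos: [0.5233, -0.0867, 0.2985]
eef_rot: [-3.14, -0.0, 1.571]
force: [0.0, -0.3, 0.3]
grip_width: 0.0003
```

```bash
python3 - <<'E'
from station import ctrl,cams
from h import *
import pickle
o=ctrl.get_obs();c=cams.camera("wrist");w=wcam(o,c);print(o["ee_pos"])
s=cams.camera("scene");d=cams.camera("side")
pickle.dump((w,s,d),open("/tmp/v5.pkl","wb"))
crop(c,(0,0,512,384),1.5,"pics/w5.png")
crop(s,(225,190,375,315),5,"pics/c5.png")
crop(d,(165,110,315,210),5,"pics/d5.png")
E
```

```text
[ 0.52328035 -0.0867399   0.29854939]
```

View pics/w5.png

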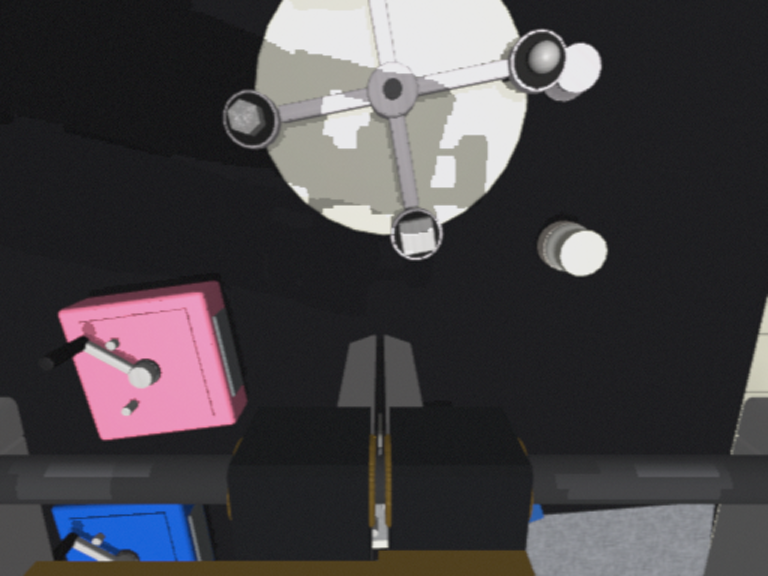

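View pics/c5.png

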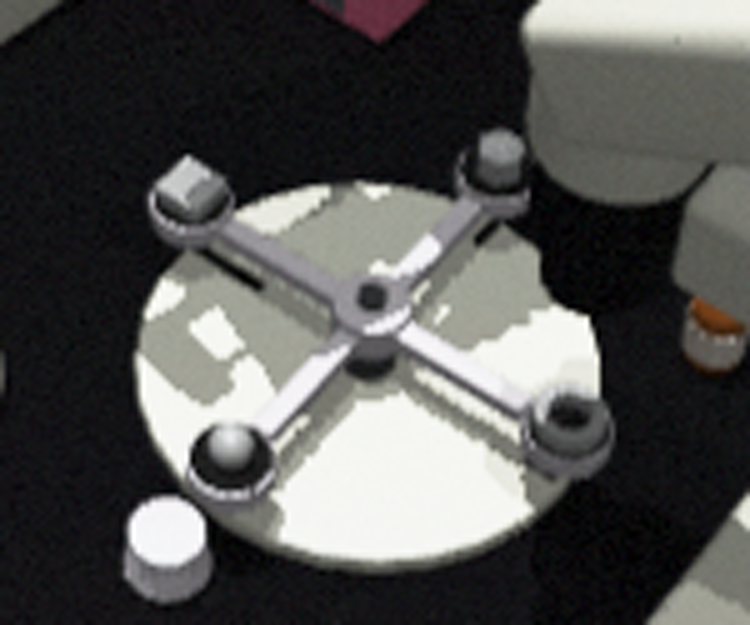

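View pics/d5.png

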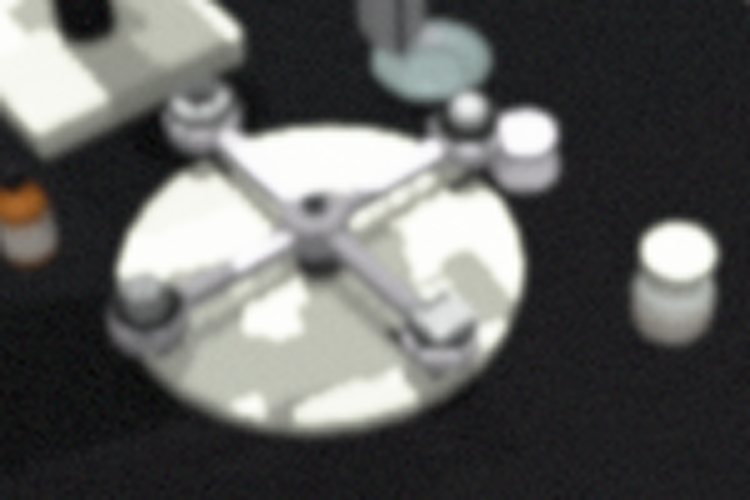

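```bash
python3 - <<'E'
from h import *
import pickle
w,S,D=pickle.load(open("/tmp/v5.pkl","rb"))
g0=cv2.imread("pics/scene0.png",0).astype(float);g5=cv2.cvtColor(S["image"],cv2.COLOR_RGB2GRAY).astype(float);d0=cv2.imread("pics/side0.png",0).astype(float)
def cen(g,u,r=5,th=70):
    x0,y0=int(u[0])-r,int(u[1])-r;p=g[y0:y0+2*r+1,x0:x0+2*r+1];m=np.clip(th-p,0,None)
    n,l,st,ce=cv2.connectedComponentsWithStats((m>0).astype(np.uint8));k=l[r-1:r+2,r-1:r+2].max()
    m=m*(l==k);Y,X=np.mgrid[:2*r+1,:2*r+1];return (m*X).sum()/m.sum()+x0,(m*Y).sum()/m.sum()+y0,int((l==k).sum())
T={}
for n,c,g,u in(("near",S,g0,(322,236)),("far",S,g0,(272.6,288)),("lens",S,g0,(333,283)),("nearN",S,g5,(322,236)),("RN",S,g5,(272,244)),("Dfar",D,d0,(257,147)),("DR",D,d0,(248,181))):
    q=cen(g,u,7 if "R" in n else 5, 90);T[n]=at_z(c,q[:2],.015);print(n,np.round(q,1),T[n].round(4))
def ang(a,b):v=b[:2]-a[:2];return np.degrees(np.arctan2(v[1],v[0])),np.hypot(*v)
print("near-far",ang(T["near"],T["far"]),"R-lens -90",ang(T["RN"],T["lens"]))
W={n:at_z(w,(u[0]/1.5,u[1]/1.5),z) for n,u,z in(("pin",(393,89),.072),("hub",(392,90),.066),("hex",(250.5,119.5),.061),("ball",(538,60.5),.061),("sq",(416,233.5),.061))}
for n in W:print(n,W[n].round(4))
print("hex->ball",ang(W["hex"],W["ball"]),"sq->hub",ang(W["sq"],W["hub"]))
q={n:at_z(S,(u[0]/5+225,u[1]/5+190),z) for n,u,z in(("ball",(231,457),.061),("ring",(568,421),.061),("sq",(192,200),.061),("hex",(493,180),.061),("ringc",(573,408),.073))}
print("S",ang(q["hex"],q["ball"]),ang(q["sq"],q["ring"]),{n:v.round(4) for n,v in q.items()})
E
```

```text
near [323.7 233.3  40. ] [0.4076 0.0317 0.015 ]
far [272.4 287.5  12. ] [0.6463 0.073  0.015 ]
lens [332.7 283.   12. ] [0.5149 0.1683 0.015 ]
nearN [323.2 235.2  31. ] [0.414 0.036 0.015]
RN [270.8 243.3  45. ] [ 0.5494 -0.0422  0.015 ]
Dfar [ nan  nan 108.] [nan nan nan]
DR [ nan  nan 224.] [nan nan nan]
near-far (np.float64(9.803663323400091), np.float64(0.24223262151568217)) R-lens -90 (np.float64(99.33152598431067), np.float64(0.21324654178878794))
pin [0.5351 0.055  0.072 ]
hub [0.5344 0.0552 0.066 ]
hex [0.4121 0.0326 0.061 ]
ball [0.6568 0.0786 0.061 ]
sq [ 0.5574 -0.0664  0.061 ]
hex->ball (np.float64(10.651203383187859), np.float64(0.24894688354762426)) sq->hub (np.float64(100.713730384997), np.float64(0.12372198331828793))
S (np.float64(10.182831478174185), np.float64(0.24133587036197793)) (np.float64(101.27134696098635), np.float64(0.24730895789136179)) {'ball': array([0.6567, 0.0797, 0.061 ]), 'ring': array([0.5097, 0.1779, 0.061 ]), 'sq': array([ 0.558 , -0.0646,  0.061 ]), 'hex': array([0.4191, 0.0371, 0.061 ]), 'ringc': array([0.509, 0.179, 0.073])}<stdin>:8: RuntimeWarning: invalid value encountered in scalar divide
```

```bash
python3 - <<'E'
from h import *
import pickle
from scipy.optimize import least_squares
w,S,D=pickle.load(open("/tmp/v5.pkl","rb"));w4=pickle.load(open("/tmp/w4.pkl","rb"))
def rim(c,g,C0,th,angs,tag):
    pts=[]
    for a in np.radians(angs):
        rs=np.arange(.115,.145,.0003);u=np.array([proj(c,(C0[0]+r*np.cos(a),C0[1]+r*np.sin(a),.015)) for r in rs],np.float32)
        if u.min()<1 or u[:,0].max()>510 or u[:,1].max()>382:continue
        v=cv2.remap(g.astype(np.float32),u[None,:,0],u[None,:,1],cv2.INTER_LINEAR)[0]
        k=np.where((v[:-1]>=th)&(v[1:]<th))[0]
        if len(k):r=rs[k[-1]];pts.append((C0[0]+r*np.cos(a),C0[1]+r*np.sin(a)))
    p=np.array(pts);f=least_squares(lambda x:np.hypot(p[:,0]-x[0],p[:,1]-x[1])-.130,C0,loss="soft_l1",f_scale=.001)
    f3=least_squares(lambda x:np.hypot(p[:,0]-x[0],p[:,1]-x[1])-x[2],[*C0,.13],loss="soft_l1",f_scale=.001)
    print(tag,len(p),f.x.round(4),f3.x.round(4),np.median(abs(f.fun)).round(4));return f.x
gr=lambda im:cv2.cvtColor(im,cv2.COLOR_RGB2GRAY)
A=range(0,360,3)
cs=rim(S,cv2.imread("pics/scene0.png",0),[.533,.054],75,A,"scene0")
rim(S,gr(S["image"]),[.533,.054],75,A,"scene5")
rim(D,cv2.imread("pics/side0.png",0),[.533,.054],90,A,"side0")
c4=rim(w4,gr(w4["image"]),[.533,.054],75,A,"w4")
c5=rim(w,gr(w["image"]),[.533,.054],75,A,"w5")
# ticks polar unwrap about rim centre
for n,c,g,C in(("scene0",S,cv2.imread("pics/scene0.png",0),cs),("w4",w4,gr(w4["image"]),c4),("scene5",S,gr(S["image"]),cs),("side0",D,cv2.imread("pics/side0.png",0),rim(D,cv2.imread("pics/side0.png",0),[.533,.054],90,A,"side0"))):
    for base in(9,99,189,279):
        an=np.arange(base-9,base+9,.1)
        rr=np.arange(.08,.127,.001)
        u=np.array([[proj(c,(C[0]+r*np.cos(a),C[1]+r*np.sin(a),.015)) for a in np.radians(an)] for r in rr],np.float32)
        v=cv2.remap(g.astype(np.float32),u[...,0],u[...,1],cv2.INTER_CUBIC)
        out=[]
        for i in range(0,len(rr),4):
            k=v[i].argmin();
            if v[i].min()<65:
                m=np.clip(75-v[i],0,None);out.append((round(float(rr[i]),3),round(float(an[k]),1),round(float((m*an).sum()/m.sum()),1),int((m>0).sum())))
        print(n,base,out)
E
```

```text
scene0 110 [0.537  0.0571] [0.5365 0.057  0.1311] 0.0015
scene5 114 [0.5368 0.0569] [0.5364 0.0569 0.1312] 0.0014
side0 109 [0.5323 0.05  ] [0.5341 0.0513 0.1337] 0.0033
w4 42 [0.5358 0.0582] [0.5339 0.0561 0.1283] 0.0016
w5 74 [0.5344 0.0564] [0.5345 0.0555 0.1292] 0.0005
side0 109 [0.5323 0.05  ] [0.5341 0.0513 0.1337] 0.0033
scene0 9 [(0.1, 11.1, 11.1, 15), (0.104, 7.8, 9.8, 52), (0.108, 8.0, 11.1, 62), (0.112, 8.2, 8.4, 35), (0.116, 8.5, 8.4, 20)]
scene0 99 [(0.104, 101.8, 101.9, 15), (0.108, 101.5, 101.5, 26), (0.112, 101.3, 101.4, 25), (0.116, 100.9, 101.0, 27), (0.12, 101.1, 101.2, 24)]
scene0 189 [(0.112, 190.6, 190.4, 29), (0.116, 190.5, 190.4, 31), (0.12, 190.5, 190.3, 30), (0.124, 190.5, 190.3, 29)]
scene0 279 []
w4 9 [(0.104, 9.4, 9.1, 17), (0.108, 0.4, 8.8, 180), (0.112, 0.0, 8.9, 180), (0.116, 0.0, 8.9, 180), (0.12, 0.0, 8.9, 180), (0.124, 0.0, 8.9, 180)]
w4 99 [(0.104, 100.7, 101.1, 19), (0.108, 92.5, 94.2, 87), (0.112, 105.5, 98.1, 164), (0.116, 90.0, 98.9, 180), (0.12, 90.0, 98.9, 180), (0.124, 90.0, 98.9, 180)]
w4 189 [(0.108, 190.4, 190.6, 35), (0.112, 191.7, 190.6
[... 630 characters left out ...]
)]
scene5 99 [(0.104, 107.9, 102.9, 31), (0.108, 107.9, 103.1, 43), (0.112, 107.9, 107.0, 26), (0.116, 107.9, 104.9, 33), (0.12, 100.5, 102.6, 43), (0.124, 107.9, 107.7, 8)]
scene5 189 [(0.108, 190.0, 190.0, 13), (0.112, 190.7, 190.6, 36), (0.116, 190.9, 190.7, 37), (0.12, 190.8, 190.6, 37), (0.124, 190.6, 190.5, 37)]
scene5 279 [(0.08, 276.8, 276.7, 55), (0.084, 276.6, 276.5, 54), (0.088, 277.1, 277.0, 54), (0.092, 277.0, 276.9, 52), (0.096, 277.2, 277.1, 53), (0.1, 277.4, 277.4, 45), (0.104, 277.5, 277.5, 44), (0.108, 277.5, 277.4, 44), (0.112, 277.6, 277.5, 42), (0.116, 277.6, 277.5, 38), (0.12, 277.5, 277.4, 42), (0.124, 278.1, 277.8, 42)]
side0 9 []
side0 99 []
side0 189 []
side0 279 []
```

Residual: carousel at about +1.3° (opposed pans 10.7° against opposed ticks 9.35°). I'll go back down and nudge it 1.3° clockwise.

Emit:
{"op": "servo_tool", "data": {"rows": [[-0.01,0.015,-0.03,0,0,0,-1],[-0.02,0.035,-0.06,0,0,0,-1],[-0.03,0.055,-0.09,0,0,0,-1],[-0.04,0.075,-0.12,0,0,0,-1],[-0.05,0.085,-0.15,0,0,0,-1],[-0.0526,0.0907,-0.17,0,0,0,-1],[-0.0526,0.0907,-0.19,0,0,0,-1],[-0.0526,0.0907,-0.195,0,0,0,-1]]}}

```text
time_s: 9.83
ee_pos: [0.4694, 0.0045, 0.1013]
eef_rot: [-3.137, -0.0, 1.572]
force: [-0.6, 0.4, -0.4]
grip_width: 0.0003
```

Emit:
{"op": "servo_tool", "data": {"rows": [[0,0,-0.015,0,0,0,-1],[0,0,-0.035,0,0,0,-1],[0,0,-0.055,0,0,0,-1],[0,0,-0.065,0,0,0,-1],[0,0,-0.067,0,0,0,-1],[0,0,-0.067,0,0,0,-1],[0,0,-0.067,0,0,0,-1],[0,0,-0.067,0,0,0,-1]]}}

```text
time_s: 10.5
ee_pos: [0.47, 0.0045, 0.0354]
eef_rot: [-3.138, -0.0, 1.572]
force: [-0.1, -0.3, -0.3]
grip_width: 0.0006
```

Emit:
{"op": "servo_tool", "data": {"rows": [[-0.001,0.006,0,0,0,0,-1],[-0.002,0.012,0,0,0,0,-1],[-0.0028,0.016,0,0,0,0,-1],[-0.0033,0.0185,0,0,0,0,-1],[-0.0036,0.02,0,0,0,0,-1],[-0.0038,0.0208,0,0,0,0,-1],[-0.0039,0.0213,0,0,0,0,-1],[-0.0039,0.0213,0,0,0,0,-1]]}}

```text
time_s: 11.17
ee_pos: [0.4662, 0.0257, 0.0354]
eef_rot: [-3.139, -0.0, 1.572]
force: [1.7, -0.8, 0.4]
grip_width: 0.0002
```

Emit:
{"op": "servo_tool", "data": {"rows": [[0.001,-0.006,0,0,0,0,-1],[0.003,-0.014,0,0,0,0,-1],[0.004,-0.02,0.01,0,0,0,-1],[0.004,-0.02,0.04,0,0,0,-1],[0.004,-0.02,0.08,0,0,0,-1],[0.01,-0.035,0.12,0,0,0,-1],[0.02,-0.045,0.16,0,0,0,-1],[0.03,-0.05,0.19,0,0,0,-1]]}}

```text
time_s: 11.83
ee_pos: [0.4963, -0.0258, 0.2295]
eef_rot: [-3.141, 0.0, 1.571]
force: [0.4, 0.2, 0.2]
grip_width: 0.0004
```

Emit:
{"op": "servo_tool", "data": {"rows": [[0.01,-0.005,0.02,0,0,0,-1],[0.02,-0.01,0.04,0,0,0,-1],[0.025,-0.015,0.06,0,0,0,-1],[0.03,-0.018,0.07,0,0,0,-1],[0.03,-0.018,0.07,0,0,0,-1],[0.03,-0.018,0.07,0,0,0,-1],[0.03,-0.018,0.07,0,0,0,-1],[0.03,-0.018,0.07,0,0,0,-1]]}}

```text
time_s: 12.5
ee_pos: [0.5258, -0.0438, 0.2987]
eef_rot: [-3.14, 0.0, 1.571]
force: [0.1, 0.0, 0.0]
grip_width: 0.0005
```

```bash
python3 - <<'E'
from station import ctrl,cams
from h import *
import pickle
o=ctrl.get_obs();c=cams.camera("wrist");w=wcam(o,c);print(o["ee_pos"])
s=cams.camera("scene");d=cams.camera("side")
pickle.dump((w,s,d),open("/tmp/v6.pkl","wb"))
crop(c,(130,0,430,200),2.6,"pics/w6.png")
crop(s,(225,190,375,315),5,"pics/c6.png")
for k in("ring","lens_point"):print(k,[(x["p"],at_z(s,(x["at"][0]*512,x["at"][1]*384),.067).round(4)) for x in cams.place_of(s,k)[:2]],[(x["p"],at_z(d,(x["at"][0]*512,x["at"][1]*384),.067).round(4)) for x in cams.place_of(d,k)[:2]])
E
```

```text
[ 0.52577416 -0.04376912  0.29873414]
ring [(0.74, array([0.515 , 0.1785, 0.067 ]))] [(0.58, array([0.5152, 0.1682, 0.067 ]))]
lens_point [(0.87, array([0.5112, 0.1784, 0.067 ]))] [(0.74, array([0.5136, 0.1993, 0.067 ])), (0.61, array([0.6574, 0.0074, 0.067 ]))]
```

View pics/w6.png

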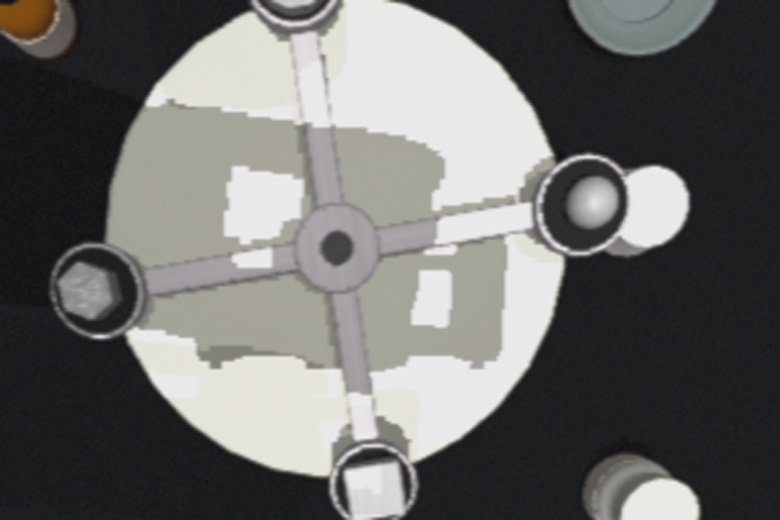

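View pics/c6.png

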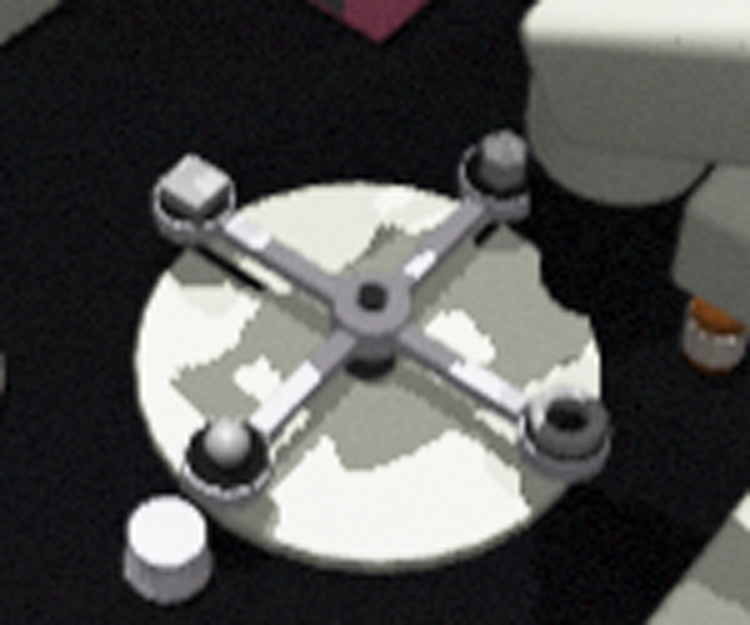

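```bash
python3 - <<'E'
from h import *
import pickle
w,S,D=pickle.load(open("/tmp/v6.pkl","rb"))
def ang(a,b):v=b[:2]-a[:2];return np.degrees(np.arctan2(v[1],v[0])).round(2),np.hypot(*v).round(4)
W={n:at_z(w,(u[0]/2.6+130,u[1]/2.6),z) for n,u,z in(("hub",(337,248),.066),("hex",(97.5,290.5),.061),("ball",(582,204),.061),("sq",(373,487),.061))}
print({n:v.round(4) for n,v in W.items()})
print(ang(W["hex"],W["ball"]),ang(W["sq"],W["hub"]))
for k in("ring","hub"):pass
# overlay on scene: hypothetical ticks and arm lines for yaw 9.35, C fit per scene
im=cv2.resize(S["image"][190:315,225:375,::-1],None,fx=5,fy=5,interpolation=cv2.INTER_CUBIC)
C=np.array([.5345,.0558])
for yaw,col in((9.35,(0,0,255)),):
  for k in range(4):
    a=np.radians(yaw+90*k);f=lambda r,z:tuple(int(x) for x in (proj(S,(C[0]+r*np.cos(a),C[1]+r*np.sin(a),z))-[225,190])*5+2)
    cv2.line(im,f(.03,.059),f(.10,.059),col,1);cv2.line(im,f(.108 if k!=3 else .09,.015),f(.128,.015),(255,0,0),1);cv2.circle(im,f(.125,.061),3,(0,255,0),-1)
cv2.imwrite("pics/o6.png",im)
E
```

```text
{'hub': array([0.5349, 0.0557, 0.066 ]), 'hex': array([0.4121, 0.0354, 0.061 ]), 'ball': array([0.6571, 0.0766, 0.061 ]), 'sq': array([ 0.5552, -0.0686,  0.061 ])}
(np.float64(9.55), np.float64(0.2484)) (np.float64(99.31), np.float64(0.1259))
```

View pics/o6.png

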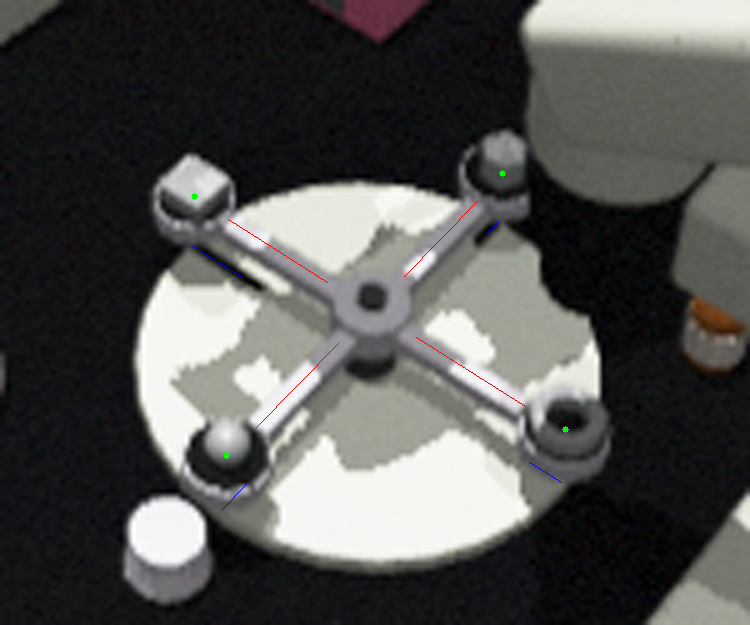

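The carousel reads 9.45° against 9.35° for the station, so the ring is centred to within about 0.3 mm. The overlay lines and ticks fall on the arms and marks.

Next is the lamp lever on the white box: handle at (0.477, -0.335), pivot at (0.537, -0.358), radius 65 mm, which matches the description. Box yaw is about 5.5°, so v ≈ 0.24.

Emit:
{"op": "servo_tool", "data": {"rows": [[-0.003,-0.02,-0.01,0,0,0.05,-1],[-0.009,-0.052,-0.025,0,0,0.1,-1],[-0.015,-0.085,-0.04,0,0,0.15,-1],[-0.021,-0.118,-0.055,0,0,0.2,-1],[-0.027,-0.152,-0.07,0,0,0.25,-1],[-0.034,-0.186,-0.085,0,0,0.3,-1],[-0.041,-0.22,-0.1,0,0,0.35,-1],[-0.048,-0.25,-0.115,0,0,0.4,-1]]}}

```text
time_s: 13.52
ee_pos: [0.4776, -0.2957, 0.1837]
eef_rot: [-3.141, 0.001, 1.973]
force: [0.8, -0.4, -0.5]
grip_width: 0.0005
```

Emit:
{"op": "servo_tool", "data": {"rows": [[0,-0.007,-0.01,0,0,0,-1],[0,-0.007,-0.02,0,0,0,-1],[0,-0.007,-0.02,0,0,0,-1],[0,-0.007,-0.02,0,0,0,-1],[0,-0.007,-0.02,0,0,0,-1],[0,-0.007,-0.02,0,0,0,-1],[0,-0.007,-0.02,0,0,0,-1],[0,-0.007,-0.02,0,0,0,-1]]}}

```text
time_s: 14.18
ee_pos: [0.4779, -0.3023, 0.1643]
eef_rot: [3.142, 0.001, 1.974]
force: [0.6, 0.1, 0.9]
grip_width: 0.0003
```

```bash
python3 - <<'E'
from station import ctrl,cams
from h import *
o=ctrl.get_obs();print(o["ee_pos"],o["eef_rot"])
d=cams.camera("side");crop(d,(220,170,370,290),5,"pics/d7.png")
c=cams.camera("wrist");crop(c,(0,0,512,384),1.4,"pics/w7.png")
s=cams.camera("scene");crop(s,(150,120,270,220),5,"pics/c7.png")
E
```

```text
[ 0.47789341 -0.30231066  0.16426751] [3.14152472e+00 1.23567951e-03 1.97377781e+00]
```

View pics/d7.png

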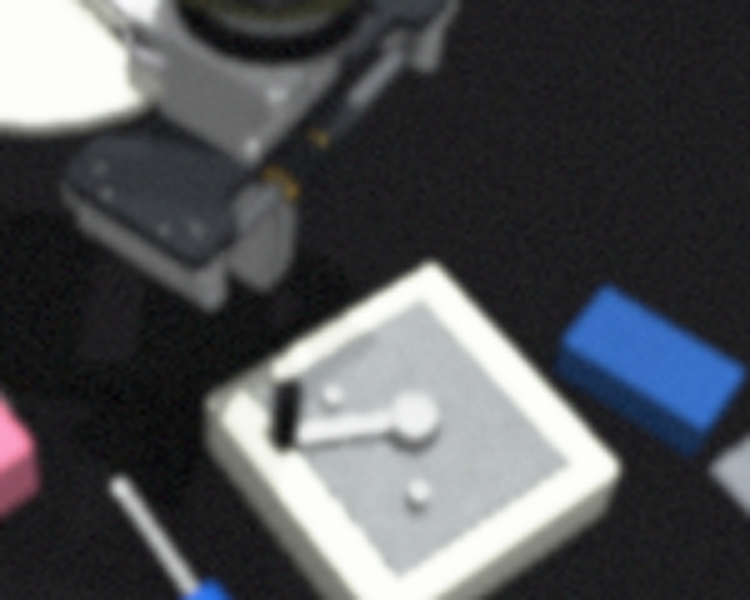

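View pics/c7.png

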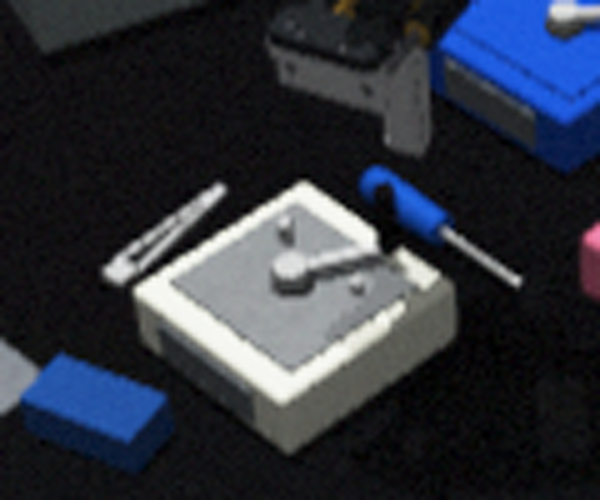

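The picture shows the finger above the handle's left side, with the posts and handle clear. I'll descend beside the handle and push.

Emit:
{"op": "servo_tool", "data": {"rows": [[0,0,-0.02,0,0,0,-1],[0,0,-0.045,0,0,0,-1],[0,0,-0.065,0,0,0,-1],[0,0,-0.078,0,0,0,-1],[0,0,-0.081,0,0,0,-1],[0,0,-0.081,0,0,0,-1],[-0.002,-0.003,-0.081,0,0,0,-1],[-0.004,-0.008,-0.081,0,0,0,-1]]}}

```text
time_s: 15.0
ee_pos: [0.474, -0.3109, 0.0841]
eef_rot: [3.141, 0.002, 1.974]
force: [-0.3, 0.4, 1.5]
grip_width: 0.0001
```

Emit:
{"op": "servo_tool", "data": {"rows": [[-0.002,-0.006,0,0,0,0,-1],[-0.004,-0.011,0,0,0,0,-1],[-0.0055,-0.0165,0,0,0,0,-1],[-0.007,-0.022,0,0,0,0,-1],[-0.0078,-0.0275,0,0,0,0,-1],[-0.0082,-0.033,0,0,0,0,-1],[-0.0082,-0.0385,0,0,0,0,-1],[-0.0078,-0.044,0,0,0,0,-1]]}}

```text
time_s: 15.67
ee_pos: [0.4661, -0.3554, 0.0839]
eef_rot: [3.141, 0.002, 1.974]
force: [-2.6, 1.2, 0.0]
grip_width: 0.0004
```

```bash
python3 - <<'E'
from station import ctrl,cams
from h import *
d=cams.camera("side");crop(d,(220,170,370,290),5,"pics/d8.png")
s=cams.camera("scene");crop(s,(150,120,270,220),5,"pics/c8.png")
E
```

```text
(no output)
```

View pics/d8.png

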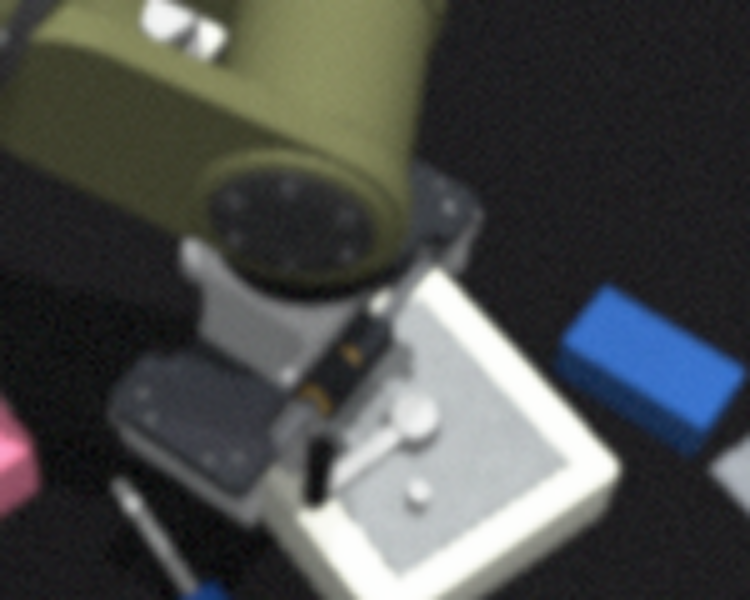

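View pics/c8.png

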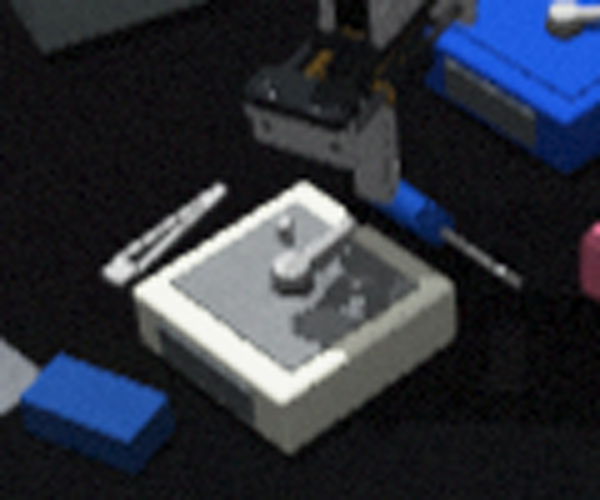

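Emit:
{"op": "servo_tool", "data": {"rows": [[0.001,-0.0055,0,0,0,0,-1],[0.003,-0.011,0,0,0,0,-1],[0.0053,-0.0165,0,0,0,0,-1],[0.008,-0.0215,0,0,0,0,-1],[0.011,-0.0263,0,0,0,0,-1],[0.0135,-0.0295,0,0,0,0,-1],[0.015,-0.0312,0,0,0,0,-1],[0.015,-0.0312,0,0,0,0,-1]]}}

```text
time_s: 16.43
ee_pos: [0.4817, -0.3873, 0.0839]
eef_rot: [3.141, 0.003, 1.973]
force: [0.6, 0.0, -0.4]
grip_width: 0.0002
```

Emit:
{"op": "servo_tool", "data": {"rows": [[0.0005,-0.0006,0,0,0,0,-1],[0.001,-0.0012,0,0,0,0,-1],[0.0015,-0.0017,0,0,0,0,-1],[0.002,-0.0022,0,0,0,0,-1],[0.0025,-0.0027,0,0,0,0,-1],[0.003,-0.0032,0,0,0,0,-1],[0.003,-0.0032,0,0,0,0,-1],[0.003,-0.0032,0,0,0,0,-1]]}}

```text
time_s: 17.1
ee_pos: [0.4842, -0.3899, 0.0838]
eef_rot: [3.141, 0.001, 1.973]
force: [-5.6, 5.9, 4.1]
grip_width: 0.0004
```

Emit:
{"op": "servo_tool", "data": {"rows": [[0.0003,-0.0004,0,0,0,0,-1],[0.0006,-0.0008,0,0,0,0,-1],[0.0009,-0.0012,0,0,0,0,-1],[0.0012,-0.0014,0,0,0,0,-1],[0.0012,-0.0014,0,0,0,0,-1],[0.0012,-0.0014,0,0,0,0,-1],[0.0012,-0.0014,0,0,0,0,-1],[0.0012,-0.0014,0,0,0,0,-1]]}}

```text
time_s: 17.77
ee_pos: [0.4845, -0.3901, 0.0837]
eef_rot: [-3.14, -0.003, 1.974]
force: [-10.4, 11.0, 6.1]
grip_width: 0.0003
```

The finger is held at a hard stop: force rose to about 15 N with only 0.3 mm of motion. The implied handle position (0.490, -0.404) matches the predicted on-stop (0.4915, -0.4045). Retreating.

Emit:
{"op": "servo_tool", "data": {"rows": [[-0.002,0.003,0,0,0,0,-1],[-0.006,0.01,0,0,0,0,-1],[-0.012,0.022,0,0,0,0,-1],[-0.018,0.034,0.005,0,0,0,-1],[-0.02,0.04,0.03,0,0,0,-1],[-0.02,0.05,0.065,0,0,0,-1],[-0.02,0.06,0.1,0,0,0,-1],[-0.02,0.07,0.135,0,0,0,-1]]}}

```text
time_s: 18.43
ee_pos: [0.4641, -0.3192, 0.2204]
eef_rot: [-3.141, -0.002, 1.973]
force: [-1.4, -0.9, 0.3]
grip_width: 0.0005
```

Emit:
{"op": "servo_tool", "data": {"rows": [[0,0.01,0.03,0,0,0,-1],[0,0.03,0.05,0,0,0,-1],[0,0.05,0.07,0,0,0,-1],[0,0.07,0.08,0,0,0,-1],[0,0.09,0.08,0,0,0,-1],[0,0.1,0.08,0,0,0,-1],[0,0.1,0.08,0,0,0,-1],[0,0.1,0.08,0,0,0,-1]]}}

```text
time_s: 19.1
ee_pos: [0.4641, -0.2193, 0.3001]
eef_rot: [-3.14, -0.002, 1.974]
force: [0.2, 0.4, 0.4]
grip_width: 0.0003
```

```bash
python3 - <<'E'
from station import ctrl,cams
from h import *
o=ctrl.get_obs();print(o["ee_pos"],o["force"],o["time_s"])
d=cams.camera("side");crop(d,(140,100,370,300),3.4,"pics/d9.png")
s=cams.camera("scene");crop(s,(150,120,390,320),3.3,"pics/c9.png")
import pickle;pickle.dump((s,d),open("/tmp/v9.pkl","wb"))
E
```

```text
[ 0.46408559 -0.21928419  0.30008337] [0.21935356 0.43270209 0.39289296] 19.1
```

View pics/d9.png

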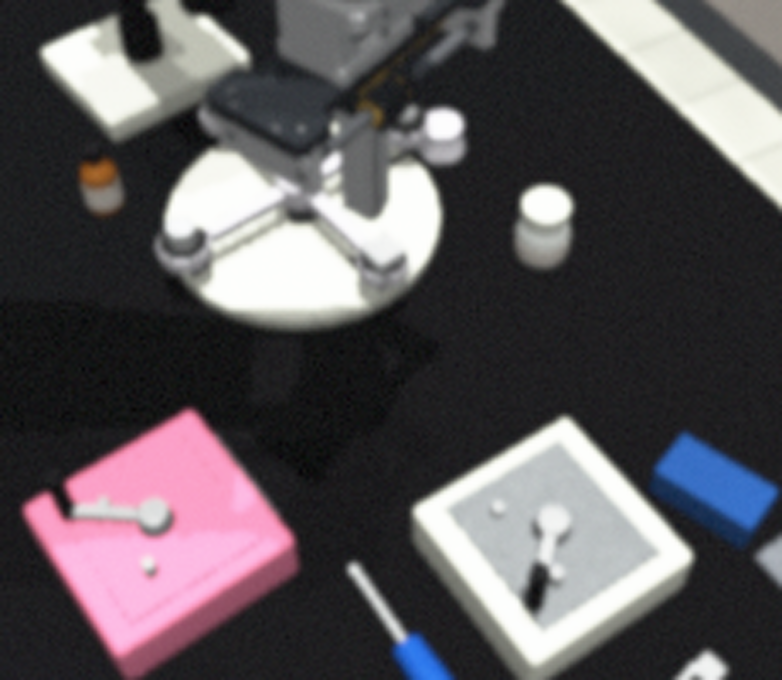

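View pics/c9.png

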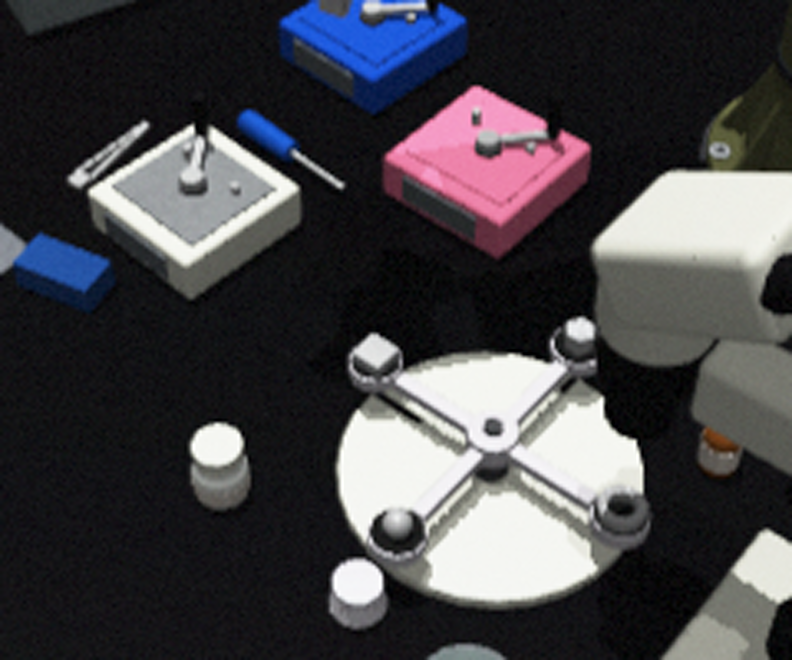

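The pictures show the lever lying against the tall post (side crop (548,575)), the carousel unchanged with the ring at the lens tick, and the bystanders in place. Handing in.

```bash
python3 -c "
from station import hand_in;print(hand_in())"
```

```text
the job is handed in; nothing more can be done
None
```

The ring specimen is under the lens and the lamp lever is at its on stop. I handed the job in at about 19 s.

- **Carousel:** I turned it about 109° clockwise by pushing the hexagonal prism's arm with the shut fingertips, then nudged it a further 1.3° after measuring. The last wrist-camera reading put the arms at 9.3–9.55°. The rim ticks read 9.3–9.4°, so the ring should be within about 0.5 mm of the lens point. The detection networks gave rougher figures: about 4 mm off in the scene camera and much further in the side camera, where the microscope hides that point. I trusted the ticks and the pan geometry instead.
- **Lever:** I pushed the white box's handle until it stopped, at about 15 N with only 0.3 mm of movement. The handle position worked out from the fingertip agreed with the expected on-stop to about 1.5 mm. The last pictures show the lever against the tall post.
- **Everything else:** The bystanders in view were in place in those pictures, the pink and blue look-alikes were left alone, and the arm ended clear at 0.3 m height. The petri dish and loupe are only partly in that view, but the arm never went down near them.

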